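# Put the stray coffee capsules away in the push-button drawer

## Robot

A 6-joint arm with a two-finger parallel gripper is mounted at the origin on a cart in front of the work surface, level with it; the furniture and walls round the work are solid. World frame = base frame: x ahead of the robot, y to its left, z up, the work surface at z = 0. Lengths are in m, angles in rad, forces in N, time in s.
With the tool pointing down it reaches from about 0.25 to 0.775 m from the base axis. Payload 4 kg.
Tool frame: the origin (TCP) lies at the very end of the fingers, on their centre line; the grasp point (between the pads) lies 19 mm behind it; z points along the fingers, y is the line along which they close (so a half turn about z gives the same grasp; the last joint's range is limited). The gripper opens to 94 mm and grips with 3 to 60 N. Pads are 16 mm wide; open, the fingers measure 119 mm over their backs; the gripper's body (75 mm by 177 mm) begins 78 mm behind the grasp point.
Start: joints at [1.071, 0.087, 1.371, -0, 1.684, -0.103], TCP at [0.213, 0.507, 0.206] pointing down, gripper open.
Joint ranges: [-3.1, 3.1], [-0.76, 2.03], [0.27, 2.55], [-1.08, 4.22], [0.17, 2.65], [-2.57, 2.57]. Speed limits (rad/s): [2.79, 2.79, 3.14, 3.14, 3.14, 3.14].

## Interface

Orientations are given as a unit quaternion [w, x, y, z].
In Python, from rig import arm, cam, probe_bus, sign_off gives the robot as it stands (arm), with the cameras (cam), the job as plain functions and the readings (probe_bus).
- The arm moves only by the tool step_hand, called by a JSON object that holds its "api" and its "payload". Schema: {"type":"object","properties":{"plan":{"type":"array","items":{"type":"array","prefixItems":[{"type":"array","items":{"type":"number"},"minItems":3,"maxItems":3},{"type":"array","items":{"type":"number"},"minItems":3,"maxItems":3}],"minItems":2,"maxItems":2},"minItems":1,"maxItems":8},"aperture":{"type":"number"},"squeeze":{"type":"number"},"only":{"type":"string"},"quiet":{"type":"boolean"},"lines":{"type":"string"}},"required":["plan"],"additionalProperties":false}. plan is a list of rows, 1 to 8 of them, each written [[dx, dy, dz], [rx, ry, rz]]: dx, dy, dz in normalised numbers (1 is 0.8 m), then a rotation vector rx, ry, rz in a scale on which 1.0 is 2 pi rad; each row is the pose to reach, as a shift and turn from the pose commanded when the call began, along the tool's axes at that moment; what a row does not reach only later rows make up. A row lasts 1/8 s, in which the tool goes at most 0.0625 m and 0.188 rad, less where a joint would pass 70% of its speed; a pose out of reach is approached as far as the arm can. aperture is the opening from 0.0 (shut) to 1.0 (fully open), set as the call begins (left out keeps the last). The fingers move at their own pace and stop on an object; squeeze is the grip in N (left out, the last holds). Time passes only in rows, so rows that do not move let the fingers close. The tool returns the time, the measured TCP pose, the force, the opening and the grip force at its end. only (a regular expression) keeps the lines of the reply that match it, lines (a string "A,B") keeps lines A to B, and quiet returns only ok. Shift and turn numbers lie between -1 and 1, and a call with a number outside is refused. Input that does not fit is refused with a message, and nothing moves.
- probe_bus.read_state(): the state, without advancing time (a new reading comes with each control period).
- cam.camera(name): name is "side" or "top"; returns the picture (420x560x3 uint8, blue, green, red); there is no depth.
- cam.camera_model(name): a dict with "fx", "fy", "cx", "cy" (pixels), "rvec" (rotation vector, rad) and "tvec" (3), from world to camera coordinates, as OpenCV has them. Camera axes: x right, y down, z forward; pixel columns grow to the right and rows downward; lengths in m; the calibration is good to about 2 mm. A picture is of the moment at which its call begins. camera_model takes no time and is no camera call.
- sign_off(): hands the job in; it is judged then, once.
The state is a dict: "time": time; "qpos": joint angles; "qvel": joint speeds; "joint_efforts": joint torques, N m; "position": TCP position; "eef_rot": TCP orientation; "ft_force": force on the tool from outside, world axes, zero at the start; "wrist_torque": the same for the moment, N m; "width": opening from 0.0 (shut) to 1.0 (fully open); "gripper_force": force on a finger pad.
Only numpy, scipy, OpenCV 4.12 (cv2) and the standard library are available. Lean on these libraries where they do the work, as an engineer would, in place of code of your own. Each camera call takes 0.05 s, during which the arm holds its last target. There are 200 camera calls.

## Task

Press the orange button of the coffee-capsule drawer fully down and let it go, so that the drawer springs open. Put each of the three stray coffee capsules into the tray of its own colour, then push the drawer shut until it catches and stays shut. Leave all the other things on the worktop where they stand.

Things in the scene. Friction and masses are not known exactly. Their poses are not given: they have to be found in the camera images.
- unit: the fixed capsule drawer unit: dark grey metal housing with a dark wooden top, 130 deep (x) x 270 wide (y) x 70 mm tall, on the worktop; origin at the centre of its underside, its front (drawer side) faces its own -x. The drawer takes up the left part of the front; at the right front end stands the button. The drawer has no handle: a spring pushes it out once the catch lets go
- button_top (a point): centre of the top of the round orange push button, 24 mm across, 16 mm behind the unit's front, 24 mm from its right (-y) end; 13 mm above the wooden top (11 above its 35 mm ring); travels 7 mm straight down, about 6 N when fully down, springs up when let go. A wall cupboard hangs over the worktop from x = 0.58 on, 0.45 up: a tool leaning back to the robot keeps the wrist clear
- button (a joint): button travel in m: 0 up, 0.007 fully down
- drawer (a joint): drawer travel in m along the unit's own -x: 0 shut and held by the catch, 0.064 fully out; a spring pushes it out with 1.5 to 2 N in half a second. To shut it push its front in (about 6 N near the end; in the last 18 mm the catch gives and the button dips) to its stop 3 mm past shut (-0.003), where the catch snaps up; let go, it rests at 0. Short of that it springs out again
- drawer_front (a point): centre of the outer face of the drawer's silver-grey front panel (215 mm wide, 49 mm tall, from 6 to 55 mm above the worktop); moves with the drawer
- red_tray (a point): centre of the inner floor of the red tray in the drawer, 12 mm above the worktop; moves with the drawer, has the unit's axes. The tray is open on top, 54 (x) x 62.5 (y) mm inside, its rim 30 mm above the worktop (drawer sides 34, front panel 55). From +y to -y: red, green, blue, 67 mm apart. Clear of the housing when the drawer is fully out
- green_tray (a point): centre of the inner floor of the green tray in the drawer, 12 mm above the worktop; moves with the drawer, has the unit's axes. The tray is open on top, 54 (x) x 62.5 (y) mm inside, its rim 30 mm above the worktop (drawer sides 34, front panel 55). From +y to -y: red, green, blue, 67 mm apart. Clear of the housing when the drawer is fully out
- blue_tray (a point): centre of the inner floor of the blue tray in the drawer, 12 mm above the worktop; moves with the drawer, has the unit's axes. The tray is open on top, 54 (x) x 62.5 (y) mm inside, its rim 30 mm above the worktop (drawer sides 34, front panel 55). From +y to -y: red, green, blue, 67 mm apart. Clear of the housing when the drawer is fully out
- red_capsule: red coffee capsule standing on its flange on the worktop: flange 37 mm across and 2 mm thick at the bottom, above it a body tapering from 31 to 25 mm, 28 mm tall in all, about 16 g; origin at mid height on its axis, its z up
- green_capsule: green coffee capsule standing on its flange on the worktop: flange 37 mm across and 2 mm thick at the bottom, above it a body tapering from 31 to 25 mm, 28 mm tall in all, about 16 g; origin at mid height on its axis, its z up
- blue_capsule: blue coffee capsule standing on its flange on the worktop: flange 37 mm across and 2 mm thick at the bottom, above it a body tapering from 31 to 25 mm, 28 mm tall in all, about 16 g; origin at mid height on its axis, its z up
- brown_spice: slim spice jar with brown contents and label and a black cap with a pale top, 41 mm across, 105 tall; stands upright, origin at the bottom centre; leave it alone
- flat_tin: flat oblong fish tin, 63 x 105 mm, 25 tall (long side along its y); stands upright, origin at the bottom centre; leave it alone
- blue_spice: slim spice jar with a dark blue label and a black cap, 41 mm across, 105 tall; stands upright, origin at the bottom centre; leave it alone
- white_pot: low round white pot with a white lid, 90 mm across, 32 tall; stands upright, origin at the bottom centre; leave it alone
- enamel_pot: round red enamel pot with a grey knobbed lid, 79 mm across, 89 tall; stands upright, origin at the bottom centre; leave it alone
- check_mug: mug printed with red and blue windows, 80 mm across, 90 tall; with its handle, which points to its -y, 114 mm long (body centre 17 mm to its +y); stands upright, origin at the bottom centre; leave it alone
- red_cup: red tea cup, 88 mm across, 54 tall; with its handle, which points to its -y, 114 mm long (body centre 12 mm to its +y); stands upright, origin at the bottom centre; leave it alone

How it is judged:
By the outcome, as a careful person would: the job done as asked, in the order asked, and still so for the second after the job is handed in, with the robot touching nothing.
It also fails if it takes over 72 s, if anything falls off the work surface, if the arm or the gripper's body presses on something with over 40 N, if the wrist force passes 120 N, or if a joint passes its speed limit or range.

## Working session

There is one attempt and no reset: what is moved stays moved. The work goes in short steps, Python scripts to look and compute and a tool call to move; the robot and the scene stay as the last step left them, time stands still between calls to the robot, and variables do not carry over. Pictures are saved under pics/ and viewed, at most 10 in all, crops included, and the job is handed in when it is done.

```bash
ls; mkdir -p pics
```

Run:
```python
from rig import arm, cam, probe_bus, sign_off
import cv2
for n in("top","side"):
    cv2.imwrite(f"pics/{n}0.png",cam.camera(n)); print(cam.camera_model(n))
s=probe_bus.read_state();print(s["time"],s["position"],s["eef_rot"],s["width"])
```

```text
pics
rig.py
{'fx': 428.86282422549635, 'fy': 428.86282422549635, 'cx': 274.86237174889544, 'cy': 208.76456743906346, 'rvec': array([ 2.09147338, -2.14904771,  0.18281733]), 'tvec': array([0.0266398 , 0.59234869, 1.42698927])}
{'fx': 383.94904241446943, 'fy': 383.94904241446943, 'cx': 286.7004962436223, 'cy': 211.53378177298404, 'rvec': array([ 2.02263519,  0.06531133, -0.01761654]), 'tvec': array([-0.6079878 ,  0.05540663,  1.43389695])}
0.1 [0.21231713 0.50683266 0.20443705] [-2.96265029e-04  1.97109272e-01  9.80381033e-01 -9.36701509e-04] 1.0030580684580013
```

View pics/top0.png

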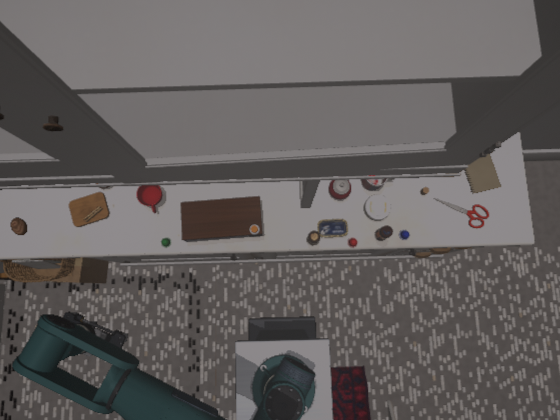

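View pics/side0.png

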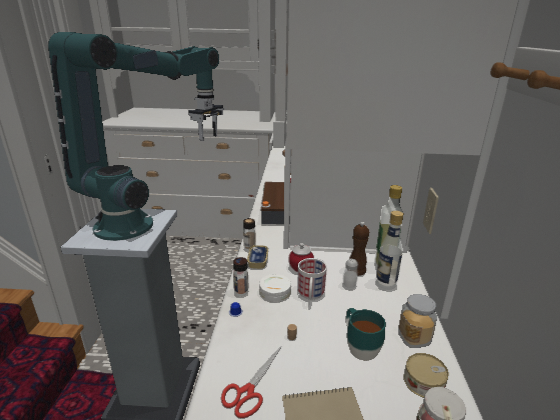

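The top view shows the unit (182–263, 197–240), the button at (254,230), and the green, red and blue capsules at (166,242), (353,242) and (404,235). The side view shows the blue capsule at (236,309), the button at (266,205), and the jars standing near the red and blue capsules.

Create h.py:
```python
import numpy as np,cv2
from scipy.spatial.transform import Rotation as Rn
from rig import arm, cam, probe_bus, sign_off
def ray(n,u,v):
    m=cam.camera_model(n);R=Rn.from_rotvec(m["rvec"]).as_matrix()
    d=R.T@np.array([(u-m["cx"])/m["fx"],(v-m["cy"])/m["fy"],1]);return -R.T@np.asarray(m["tvec"]),d
def onz(n,u,v,z):
    c,d=ray(n,u,v);return (c+d*(z-c[2])/d[2]).round(4)
def proj(n,p):
    m=cam.camera_model(n);K=np.array([[m["fx"],0,m["cx"]],[0,m["fy"],m["cy"]],[0,0,1]])
    return cv2.projectPoints(np.float64([p]),m["rvec"],np.float64(m["tvec"]),K,None)[0].ravel().round(1)
def blobs(im,mask,box,mn=12):
    u0,v0,u1,v1=box;m=np.zeros_like(mask);m[v0:v1,u0:u1]=mask[v0:v1,u0:u1]
    n,_,st,c=cv2.connectedComponentsWithStats(m.astype(np.uint8))
    return [(st[i].tolist(),c[i].round(1).tolist()) for i in range(1,n) if st[i,4]>=mn]
def colour(im,c):
    h,s,v=cv2.split(cv2.cvtColor(im,cv2.COLOR_BGR2HSV))
    sat=(s>120)&(v>40)
    return sat&{"red":(h<7)|(h>172),"green":(h>45)&(h<90),"blue":(h>105)&(h<135),"orange":(h>=7)&(h<20)&(v>120)}[c]
def tool(p,R=None):
    "shift in tool axes from measured pose to world p"
    s=probe_bus.read_state();q=s["eef_rot"];R=Rn.from_quat([q[1],q[2],q[3],q[0]])
    return R.inv().apply(np.array(p)-s["position"]).round(4)
```

Run:
```python
from h import *
t=cv2.imread("pics/top0.png");s=cv2.imread("pics/side0.png")
for c,b in(("red",(345,235,362,250)),("green",(155,230,180,252)),("blue",(395,225,415,245)),("orange",(243,220,265,240))):
    for st,ce in blobs(t,colour(t,c),b,5): print(c,st,ce,onz("top",*ce,.083 if c=="orange" else .014))
for c,b in(("blue",(225,298,248,320)),("orange",(255,195,275,212))):
    print("side",c,blobs(s,colour(s,c),b,5))
# wooden top
h,sa,v=cv2.split(cv2.cvtColor(t,cv2.COLOR_BGR2HSV))
m=((h<20)&(sa>60)&(v<110)).astype(np.uint8)
m[:190]=0;m[246:]=0;m[:,:175]=0;m[:,270:]=0
m=cv2.morphologyEx(m,cv2.MORPH_CLOSE,np.ones((5,5)))
cs=max(cv2.findContours(m,0,2)[0],key=cv2.contourArea)
r=cv2.minAreaRect(cs);print(r)
P=[onz("top",*p,.07) for p in cv2.boxPoints(r)];print(P,np.mean(P,0))
a=t[180:260,140:430];cv2.imwrite("pics/crop1.png",cv2.resize(a,None,fx=2.7,fy=2.7,interpolation=2))
```

```text
red [350, 239, 7, 7, 39] [352.9, 241.9] [ 0.475  -0.2585  0.014 ]
blue [402, 232, 7, 5, 29] [405.2, 233.9] [ 0.498  -0.4426  0.014 ]
orange [251, 226, 6, 6, 29] [253.7, 228.6] [0.5218 0.0831 0.083 ]
side blue [([231, 302, 10, 13, 106], [235.3, 308.6])]
side orange [([262, 201, 7, 4, 20], [265.0, 202.3])]
((220.76866149902344, 217.85850524902344), (37.08153533935547, 79.3863754272461), 85.42607879638672)
[array([0.621 , 0.3368, 0.07  ]), array([0.6354, 0.0643, 0.07  ]), array([0.5073, 0.0567, 0.07  ]), array([0.4931, 0.3249, 0.07  ])] [0.5642   0.195675 0.07    ]
```

View pics/crop1.png

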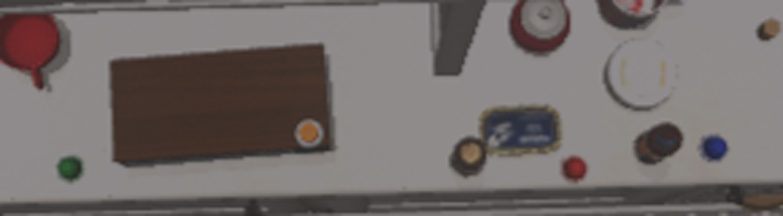

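Next I measure the capsules, the jars and the tray positions, and work out the tool-axis shift to the button.

Add to h.py:
```python
YAW=.053;UC=np.array([.5642,.1957,0])
def unit(x,y,z): return UC+Rn.from_euler("z",YAW).apply([x,y,z])
def pose(th,t=0):
    "closing line at world angle th, tool z leaning outward by t along its x"
    y=np.array([np.cos(th),np.sin(th),0]);x=np.array([-y[1],y[0],0])*-1
    z=np.array([0,0,-1.]);x=np.cross(y,z);R=np.stack([x,y,z],1)
    return Rn.from_rotvec(t*np.array([-np.sin(th-np.pi/2),-0+np.cos(th-np.pi/2),0])*-1)*Rn.from_matrix(R)
def go(p,th,t=0):
    s=probe_bus.read_state();q=s["eef_rot"];R=Rn.from_quat([q[1],q[2],q[3],q[0]]);T=pose(th,t)
    print("shift",tool(p),"rot",(R.inv()*T).as_rotvec().round(3),"newz",T.apply([0,0,1]).round(2))
```

Run:
```python
from h import *
t=cv2.imread("pics/top0.png")
h,s,v=cv2.split(cv2.cvtColor(t,cv2.COLOR_BGR2HSV))
for st,ce in blobs(t,(s>100)&(h>45)&(h<95),(155,230,180,252),5): print("green",st,ce,onz("top",*ce,.014))
print("brownjar top",onz("top",313.3,236.7,.105),"bluejar",onz("top",386.3,230.7,.105),"tin",onz("top",332.6,228,.025))
c,d=ray("side",235.3,308.6);print("blue side z=.014",onz("side",235.3,308.6,.014),"button side",onz("side",265,202.3,.083))
print("button",unit(-.049,-.111,.083),"shut front",unit(-.065,.02,.03),"proj red",proj("side",[.475,-.2585,.014]))
go([.515,.082,.14],np.pi/2+YAW,.4)
```

```text
green [162, 240, 6, 5, 22] [164.3, 241.8] [0.4934 0.4022 0.014 ]
brownjar top [ 0.4864 -0.1139  0.105 ] bluejar [ 0.4997 -0.3547  0.105 ] tin [ 0.5244 -0.1888  0.025 ]
blue side z=.014 [ 0.4974 -0.4429  0.014 ] button side [0.5211 0.0819 0.083 ]
button [0.52114905 0.08226008 0.083     ] shut front [0.49823177 0.21222853 0.03      ] proj red [238.5 268.3]
shift [-0.4434 -0.2747  0.0649] rot [-0.092 -0.394 -0.443] newz [ 0.39  0.02 -0.92]
```

Careful with the scale: shifts go in shares of 0.8 m and turns go in shares of 2 pi rad. That gives: -0.4434 m / 0.8 = -0.5543, -0.388 m / 0.8 = -0.485, -0.443 rad / 6.2832 = -0.0705.

{"api": "step_hand", "payload": {"plan": [[[-0.0693, -0.0429, 0.0101], [0, 0, 0]], [[-0.1375, -0.0858, 0.0203], [-0.0032, -0.0143, -0.0159]], [[-0.2075, -0.1288, 0.0304], [-0.008, -0.0318, -0.035]], [[-0.2775, -0.1713, 0.04], [-0.0111, -0.0477, -0.0525]], [[-0.3463, -0.2138, 0.05], [-0.0146, -0.0627, -0.0705]], [[-0.4163, -0.2575, 0.0613], [-0.0146, -0.0627, -0.0705]], [[-0.485, -0.3, 0.0713], [-0.0146, -0.0627, -0.0705]], [[-0.5543, -0.3434, 0.0811], [-0.0146, -0.0627, -0.0705]]], "aperture": 0}}

```text
time: 1.1
position: [0.5011, 0.1015, 0.1434]
eef_rot: [0.199, -0.026, 0.98, 0.006]
ft_force: [1.2, 1.2, -0.4]
width: 0.18
gripper_force: 0.0
```

```bash
python3 -c "
from h import *
go([.5212,.0823,.095],np.pi/2+YAW,.4)
print(probe_bus.read_state()['qpos'])"
```

```text
shift [ 0.0013 -0.0204  0.0519] rot [ 0.002  0.002 -0.001] newz [ 0.39  0.02 -0.92]
[ 0.10040128 -0.28047287  1.88600086 -0.01823287  1.13461324 -1.51811336]
```

{"api": "step_hand", "payload": {"plan": [[[0, 0, 0], [0, 0, 0]], [[0, 0, 0], [0, 0, 0]], [[0, 0, 0], [0, 0, 0]], [[0, 0, 0], [0, 0, 0]]]}}

```text
time: 1.6
position: [0.5002, 0.1051, 0.144]
eef_rot: [0.199, -0.027, 0.98, 0.007]
ft_force: [0.0, -0.0, -0.6]
width: 0.005
gripper_force: 0.0
```

```bash
python3 -c "
from h import *
go([.5212,.0823,.095],np.pi/2+YAW,.4)"
```

```text
shift [ 0.001  -0.024   0.0527] rot [0.003 0.002 0.002] newz [ 0.39  0.02 -0.92]
```

```bash
python3 -c "
from h import *
go([.526,.0823,.095],np.pi/2+YAW,.4)
go([.526,.0823,.073],np.pi/2+YAW,.4)"
```

```text
shift [-0.0034 -0.0243  0.0546] rot [0.003 0.002 0.002] newz [ 0.39  0.02 -0.92]
shift [ 0.0052 -0.0244  0.0749] rot [0.003 0.002 0.002] newz [ 0.39  0.02 -0.92]
```

Converted, 0.0749 m / 0.8 = 0.0936, 0.068 m / 0.8 = 0.085.

{"api": "step_hand", "payload": {"plan": [[[-0.0043, -0.0304, 0.0683], [0, 0, 0]], [[-0.0043, -0.0304, 0.0683], [0, 0, 0]], [[-0.0013, -0.0304, 0.0775], [0, 0, 0]], [[0.0025, -0.0304, 0.085], [0, 0, 0]], [[0.0065, -0.0305, 0.0936], [0, 0, 0]], [[0.0065, -0.0305, 0.0936], [0, 0, 0]], [[0.0065, -0.0305, 0.0936], [0, 0, 0]]]}}

```text
time: 2.48
position: [0.5287, 0.081, 0.0779]
eef_rot: [0.203, -0.026, 0.979, 0.006]
ft_force: [-7.9, -0.5, 16.1]
width: 0.002
gripper_force: 7.7
```

Converted, -0.12 m / 0.8 = -0.15, -0.08 m / 0.8 = -0.1.

{"api": "step_hand", "payload": {"plan": [[[-0.01, 0, -0.025], [0, 0, 0]], [[-0.02, 0, -0.05], [0, 0, 0]], [[-0.025, 0, -0.1], [0, 0, 0]], [[-0.025, 0, -0.15], [0, 0, 0]], [[-0.025, 0, -0.15], [0, 0, 0]], [[-0.025, 0, -0.15], [0, 0, 0]]], "aperture": 0.6}}

```text
time: 3.22
position: [0.4975, 0.0789, 0.1899]
eef_rot: [0.199, -0.026, 0.98, 0.006]
ft_force: [0.2, -0.1, -0.9]
width: 0.59
gripper_force: 0.0
```

Run:
```python
from h import *
t=cam.camera("top");cv2.imwrite("pics/t1.png",cv2.resize(t[185:260,140:300],None,fx=5,fy=5,interpolation=2))
go([.4932,.400,.09],np.pi/2+YAW,0)
```

```text
shift [0.0266 0.3208 0.0968] rot [ 0.002  0.398 -0.001] newz [ 0.  0. -1.]
```

View pics/t1.png

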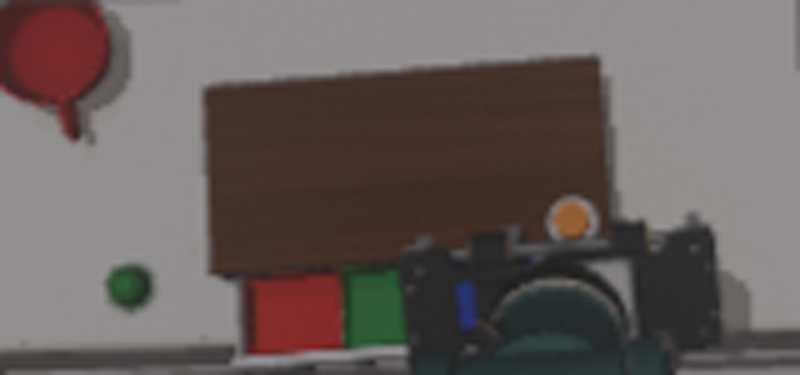

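The drawer is open: the red tray shows at crop (250–345, 270–352), with green next to it. The green capsule is at crop (130,287), which is full-image (166,242.4).

Run:
```python
from h import *
print("green cap",onz("top",166,242.4,.014))
a=onz("top",190,248,.03);b=onz("top",209,248,.03);print("red tray y edges",a,b)
print("front edge of panel top at crop (300,357)",onz("top",200,256.5,.055))
```

```text
green cap [0.4911 0.3962 0.014 ]
red tray y edges [0.4676 0.3082 0.03  ] [0.4658 0.2422 0.03  ]
front edge of panel top at crop (300,357) [0.4354 0.2686 0.055 ]
```

{"api": "step_hand", "payload": {"plan": [[[0.005, 0.0625, 0.0188], [0, 0.0159, 0]], [[0.0113, 0.1338, 0.04], [0, 0.0318, 0]], [[0.0163, 0.2, 0.06], [0, 0.0477, 0]], [[0.0225, 0.2675, 0.0813], [0, 0.0633, 0]], [[0.0275, 0.3338, 0.1013], [0, 0.0633, 0]], [[0.0333, 0.401, 0.121], [0, 0.0633, 0]], [[0.0333, 0.401, 0.121], [0, 0.0633, 0]], [[0.0333, 0.401, 0.121], [0, 0.0633, 0]]]}}

```text
time: 4.28
position: [0.4937, 0.3991, 0.0901]
eef_rot: [0.0, -0.027, 1.0, -0.0]
ft_force: [0.4, 0.3, -0.2]
width: 0.601
gripper_force: 0.0
```

Run:
```python
from h import *
t=cam.camera("top");cv2.imwrite("pics/t2.png",cv2.resize(t[195:265,170:290],None,fx=6,fy=6,interpolation=2))
go([.4925,.397,.007],np.pi/2+YAW,0)
print(probe_bus.read_state()["position"])
```

```text
shift [ 0.0021 -0.0018  0.0842] rot [ 0.001  0.002 -0.001] newz [ 0.  0. -1.]
[0.49429748 0.39880153 0.09121859]
```

View pics/t2.png

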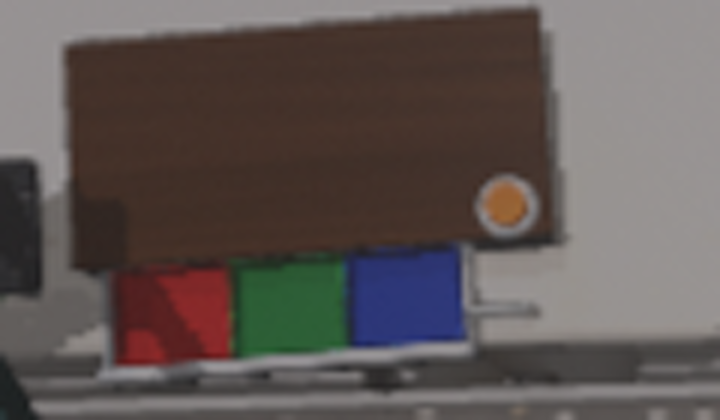

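The three trays span crop x 115–230 (red), 235–347 (green) and 350–465 (blue), between rows 250 and 365. I'll grasp the green capsule now.

Converted, 0.0842 m / 0.8 = 0.1053, -0.002 m / 0.8 = -0.0025.

{"api": "step_hand", "payload": {"plan": [[[0.0025, -0.0025, 0.05], [0, 0, 0]], [[0.0025, -0.0025, 0.1053], [0, 0, 0]], [[0.0025, -0.0025, 0.1053], [0, 0, 0]], [[0.0025, -0.0025, 0.1053], [0, 0, 0]]]}}

```text
time: 4.82
position: [0.4941, 0.3978, 0.0101]
eef_rot: [0.003, -0.026, 1.0, 0.002]
ft_force: [-0.3, -0.5, -0.4]
width: 0.6
gripper_force: 0.0
```

{"api": "step_hand", "payload": {"plan": [[[0, 0, 0], [0, 0, 0]], [[0, 0, 0], [0, 0, 0]], [[0, 0, 0], [0, 0, 0]], [[0, 0, 0], [0, 0, 0]]], "aperture": 0, "squeeze": 12}}

```text
time: 5.32
position: [0.4932, 0.3984, 0.0087]
eef_rot: [0.002, -0.026, 1.0, 0.001]
ft_force: [-0.3, -0.5, 3.4]
width: 0.294
gripper_force: 12.1
```

Run:
```python
from h import *
f=lambda x,y:(170+x/6,195+y/6)
U=lambda p:Rn.from_euler("z",-YAW).apply(p-UC).round(4)
for n,q in dict(left=(113,315),rg=(232,310),gb=(348,300),right=(466,293)).items(): print(n,U(onz("top",*f(*q),.03)))
for n,q in dict(gbot=(290,353)).items(): print(n,U(onz("top",*f(*q),.012)),U(onz("top",*f(*q),.03)),U(onz("top",*f(*q),.055)))
print(ray("top",0,0)[0])
```

```text
left [-0.0885  0.1214  0.03  ]
rg [-0.091   0.0526  0.03  ]
gb [-0.0907 -0.0146  0.03  ]
right [-0.0921 -0.0828  0.03  ]
gbot [-0.1168  0.023   0.012 ] [-0.1185  0.0205  0.03  ] [-0.1208  0.017   0.055 ]
[ 0.3229372  -0.00219203  1.51115578]
```

Converted, -0.09 m / 0.8 = -0.1125, -0.045 m / 0.8 = -0.0563.

{"api": "step_hand", "payload": {"plan": [[[0, 0, -0.0563], [0, 0, 0]], [[0, 0, -0.1125], [0, 0, 0]], [[0, 0, -0.1125], [0, 0, 0]], [[0, 0, -0.1125], [0, 0, 0]]]}}

```text
time: 5.82
position: [0.4919, 0.3975, 0.0968]
eef_rot: [0.001, -0.026, 1.0, 0.001]
ft_force: [0.4, 0.4, -1.5]
width: 0.293
gripper_force: 11.8
```

Run:
```python
from h import *
go(unit(-.0945,.0195,.1),np.pi/2+YAW,0);go(unit(-.0945,.0195,.031),np.pi/2+YAW,0)
```

```text
shift [ 0.033  -0.1859 -0.0035] rot [ 0.001  0.002 -0.   ] newz [ 0.  0. -1.]
shift [ 0.0331 -0.1859  0.0655] rot [ 0.001  0.002 -0.   ] newz [ 0.  0. -1.]
```

Converted, -0.186 m / 0.8 = -0.2325, -0.124 m / 0.8 = -0.155.

{"api": "step_hand", "payload": {"plan": [[[0.0138, -0.0775, -0.0038], [0, 0, 0]], [[0.0275, -0.155, -0.0038], [0, 0, 0]], [[0.0413, -0.2325, -0.0038], [0, 0, 0]], [[0.0413, -0.2325, -0.0038], [0, 0, 0]], [[0.0413, -0.2325, -0.0038], [0, 0, 0]], [[0.0413, -0.2325, -0.0038], [0, 0, 0]]]}}

```text
time: 6.58
position: [0.4691, 0.2116, 0.0997]
eef_rot: [0.001, -0.027, 1.0, 0.001]
ft_force: [-0.0, -0.0, -0.2]
width: 0.291
gripper_force: 11.8
```

Run:
```python
from h import *
print(probe_bus.read_state()["position"],unit(-.0945,.0195,.031))
go(unit(-.0945,.0195,.029),np.pi/2+YAW,0)
```

```text
[0.46913229 0.21155534 0.09968812] [0.46879968 0.21016646 0.031     ]
shift [ 0.0006 -0.0015  0.0707] rot [0.002 0.002 0.001] newz [ 0.  0. -1.]
```

Converted, 0.067 m / 0.8 = 0.0838, 0.035 m / 0.8 = 0.0438.

{"api": "step_hand", "payload": {"plan": [[[0.0008, -0.0019, 0.0438], [0, 0, 0]], [[0.0008, -0.0019, 0.0838], [0, 0, 0]], [[0.0008, -0.0019, 0.0838], [0, 0, 0]], [[0.0008, -0.0019, 0.0838], [0, 0, 0]], [[0.0008, -0.0019, 0.0838], [0, 0, 0]]]}}

```text
time: 7.2
position: [0.4703, 0.2097, 0.0352]
eef_rot: [0.003, -0.027, 1.0, 0.002]
ft_force: [-0.0, -0.4, -0.1]
width: 0.296
gripper_force: 11.8
```

{"api": "step_hand", "payload": {"plan": [[[0, 0, 0], [0, 0, 0]], [[0, 0, 0], [0, 0, 0]], [[0, 0, 0], [0, 0, 0]]], "aperture": 0.5}}

```text
time: 7.58
position: [0.4691, 0.2089, 0.0337]
eef_rot: [0.002, -0.026, 1.0, 0.001]
ft_force: [-0.3, 0.8, -1.2]
width: 0.502
gripper_force: 0.0
```

{"api": "step_hand", "payload": {"plan": [[[0, 0, -0.05], [0, 0, 0]], [[0, 0, -0.1125], [0, 0, 0]], [[0, 0, -0.15], [0, 0, 0]], [[0, 0, -0.15], [0, 0, 0]], [[0, 0, -0.15], [0, 0, 0]]], "aperture": 0.7}}

```text
time: 8.2
position: [0.4678, 0.2084, 0.1517]
eef_rot: [0.0, -0.026, 1.0, 0.001]
ft_force: [0.0, -0.5, -1.1]
width: 0.697
gripper_force: 0.0
```

Run:
```python
from h import *
go([.475,-.2585,.15],0.0,0)
print(probe_bus.read_state()["position"])
```

```text
shift [ 0.0174 -0.4666  0.001 ] rot [ 0.002 -0.     1.623] newz [ 0.  0. -1.]
[0.4678016  0.20838051 0.15167485]
```

Converted, -0.4666 m / 0.8 = -0.5833, -0.35 m / 0.8 = -0.4375, 1.44 rad / 6.2832 = 0.2292.

{"api": "step_hand", "payload": {"plan": [[[0.0025, -0.0725, 0], [0, 0, 0.0286]], [[0.005, -0.1463, 0], [0, 0, 0.0573]], [[0.0075, -0.2188, 0], [0, 0, 0.0859]], [[0.01, -0.2913, 0], [0, 0, 0.1146]], [[0.0125, -0.3625, 0], [0, 0, 0.1432]], [[0.015, -0.4375, 0], [0, 0, 0.1719]], [[0.0175, -0.5125, 0], [0, 0, 0.2005]], [[0.0218, -0.5833, 0], [0, 0, 0.2292]]], "aperture": 0.6}}

```text
time: 9.2
position: [0.4744, -0.2595, 0.1495]
eef_rot: [-0.002, 0.642, 0.767, 0.002]
ft_force: [1.1, -0.3, 0.6]
width: 0.601
gripper_force: 0.0
```

{"api": "step_hand", "payload": {"plan": [[[0, 0, 0], [0, 0, 0.0286]], [[0, 0, 0], [0, 0, 0.0573]], [[0, 0, 0], [0, 0, 0.085]], [[0, 0, 0], [0, 0, 0.085]], [[0, 0, 0], [0, 0, 0.085]]]}}

```text
time: 9.82
position: [0.4752, -0.2577, 0.1509]
eef_rot: [-0.001, 0.819, 0.574, 0.001]
ft_force: [-0.0, 0.3, -0.7]
width: 0.596
gripper_force: 0.0
```

Run:
```python
from h import *
print(probe_bus.read_state()["position"])
go([.475,-.2585,.15],-.35,0)
t=cam.camera("side");
t=cam.camera("top");cv2.imwrite("pics/t3.png",cv2.resize(t[195:265,180:420],None,fx=3.3,fy=3.3,interpolation=2))
```

```text
[ 0.47519842 -0.25773707  0.15089333]
shift [-0.0008  0.0001  0.0009] rot [-0.    -0.004  0.002] newz [ 0.  0. -1.]
```

View pics/t3.png

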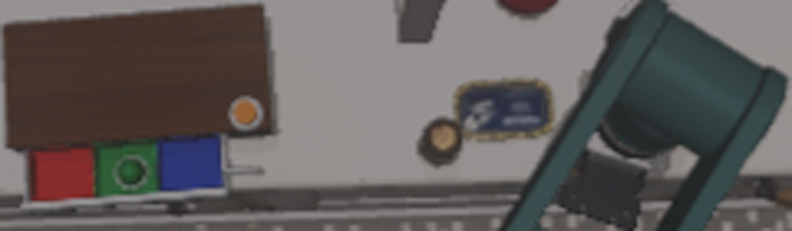

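The green capsule stands upright in its tray at crop (131,170). The tin's right end at crop (552,105) stays clear. Now I go down on red.

{"api": "step_hand", "payload": {"plan": [[[-0.0013, 0, 0.0625], [0, 0, 0]], [[-0.0013, 0, 0.125], [0, 0, 0]], [[-0.0013, 0, 0.18], [0, 0, 0]], [[-0.0013, 0, 0.18], [0, 0, 0]], [[-0.0013, 0, 0.18], [0, 0, 0]]]}}

```text
time: 10.55
position: [0.4768, -0.2594, 0.0101]
eef_rot: [0.001, 0.819, 0.573, 0.002]
ft_force: [-0.6, 0.0, -0.2]
width: 0.597
gripper_force: 0.0
```

{"api": "step_hand", "payload": {"plan": [[[0, 0, 0], [0, 0, 0]], [[0, 0, 0], [0, 0, 0]], [[0, 0, 0], [0, 0, 0]], [[0, 0, 0], [0, 0, 0]]], "aperture": 0, "squeeze": 12}}

```text
time: 11.05
position: [0.4763, -0.2591, 0.0092]
eef_rot: [0.001, 0.82, 0.573, 0.002]
ft_force: [-0.3, -0.4, 2.5]
width: 0.292
gripper_force: 12.1
```

{"api": "step_hand", "payload": {"plan": [[[0, 0, -0.0625], [0, 0, 0]], [[0, 0, -0.125], [0, 0, 0]], [[0, 0, -0.1788], [0, 0, 0]], [[0, 0, -0.1788], [0, 0, 0]], [[0, 0, -0.1788], [0, 0, 0]]]}}

```text
time: 11.68
position: [0.475, -0.2588, 0.1503]
eef_rot: [-0.001, 0.82, 0.573, 0.002]
ft_force: [-1.0, -0.8, -0.1]
width: 0.291
gripper_force: 11.8
```

Run:
```python
from h import *
go(unit(-.0945,.0865,.12),np.pi/2+YAW,0)
```

```text
shift [ 0.4998 -0.1931  0.0319] rot [ 0.004 -0.002 -1.974] newz [ 0.  0. -1.]
```

Converted, 0.44 m / 0.8 = 0.55, 0.385 m / 0.8 = 0.4813, -1.44 rad / 6.2832 = -0.2292.

{"api": "step_hand", "payload": {"plan": [[[0.0688, -0.0263, 0], [0, 0, -0.0286]], [[0.1375, -0.0525, 0], [0, 0, -0.0573]], [[0.2063, -0.08, 0], [0, 0, -0.0859]], [[0.275, -0.1063, 0], [0, 0, -0.1146]], [[0.3438, -0.1325, 0], [0, 0, -0.1432]], [[0.4125, -0.16, 0], [0, 0, -0.1719]], [[0.4813, -0.1863, 0], [0, 0, -0.2005]], [[0.55, -0.2125, 0], [0, 0, -0.2292]]]}}

```text
time: 12.68
position: [0.4653, 0.2139, 0.1497]
eef_rot: [-0.001, 0.235, 0.972, 0.0]
ft_force: [1.0, -0.3, -0.2]
width: 0.29
gripper_force: 11.8
```

Run:
```python
from h import *
go(unit(-.0945,.0865,.12),np.pi/2+YAW,0)
```

```text
shift [0.0289 0.0561 0.0297] rot [ 0.    -0.001 -0.528] newz [ 0.  0. -1.]
```

Converted, 0.056 m / 0.8 = 0.07, 0.03 m / 0.8 = 0.0375, -0.53 rad / 6.2832 = -0.0844.

{"api": "step_hand", "payload": {"plan": [[[0.0175, 0.035, 0], [0, 0, -0.0286]], [[0.0363, 0.07, 0], [0, 0, -0.0573]], [[0.0363, 0.07, 0.0375], [0, 0, -0.0844]], [[0.0363, 0.07, 0.0375], [0, 0, -0.0844]], [[0.0363, 0.07, 0.0375], [0, 0, -0.0844]], [[0.0363, 0.07, 0.0375], [0, 0, -0.0844]]]}}

```text
time: 13.42
position: [0.4677, 0.2754, 0.1234]
eef_rot: [0.002, -0.023, 1.0, 0.001]
ft_force: [0.6, -0.0, 0.2]
width: 0.291
gripper_force: 11.8
```

Run:
```python
from h import *
go(unit(-.0945,.0865,.032),np.pi/2+YAW,0)
```

```text
shift [0.0028 0.0015 0.0914] rot [ 0.003  0.005 -0.006] newz [ 0.  0. -1.]
```

Converted, 0.09 m / 0.8 = 0.1125, 0.045 m / 0.8 = 0.0563.

{"api": "step_hand", "payload": {"plan": [[[0.0035, 0.0019, 0.0563], [0, 0, 0]], [[0.0035, 0.0019, 0.1125], [0, 0, 0]], [[0.0035, 0.0019, 0.1125], [0, 0, 0]], [[0.0035, 0.0019, 0.1125], [0, 0, 0]], [[0.0035, 0.0019, 0.1125], [0, 0, 0]]]}}

```text
time: 14.05
position: [0.4662, 0.2778, 0.0352]
eef_rot: [0.004, -0.024, 1.0, 0.002]
ft_force: [0.5, 0.3, -0.2]
width: 0.294
gripper_force: 11.8
```

{"api": "step_hand", "payload": {"plan": [[[0, 0, 0], [0, 0, 0]], [[0, 0, 0], [0, 0, 0]], [[0, 0, 0], [0, 0, 0]]], "aperture": 0.5}}

```text
time: 14.42
position: [0.4647, 0.2772, 0.0328]
eef_rot: [0.002, -0.024, 1.0, 0.001]
ft_force: [0.3, 0.4, -0.5]
width: 0.497
gripper_force: 0.0
```

{"api": "step_hand", "payload": {"plan": [[[0, 0, -0.05], [0, 0, 0]], [[0, 0, -0.1125], [0, 0, 0]], [[0, 0, -0.15], [0, 0, 0]], [[0, 0, -0.15], [0, 0, 0]], [[0, 0, -0.15], [0, 0, 0]]], "aperture": 0.6}}

```text
time: 15.05
position: [0.4634, 0.2766, 0.1507]
eef_rot: [0.0, -0.024, 1.0, 0.001]
ft_force: [-0.5, 0.3, 0.3]
width: 0.601
gripper_force: 0.0
```

Run:
```python
from h import *
go([.498,-.4427,.15],-.1,0)
```

```text
shift [ 5.000e-04 -7.201e-01  0.000e+00] rot [ 1.000e-03 -0.000e+00  1.719e+00] newz [ 0.  0. -1.]
```

Converted, -0.48 m / 0.8 = -0.6, -0.42 m / 0.8 = -0.525, 1.44 rad / 6.2832 = 0.2292.

{"api": "step_hand", "payload": {"plan": [[[0, -0.075, 0], [0, 0, 0.0286]], [[0, -0.15, 0], [0, 0, 0.0573]], [[0, -0.225, 0], [0, 0, 0.0859]], [[0, -0.3, 0], [0, 0, 0.1146]], [[0, -0.375, 0], [0, 0, 0.1432]], [[0, -0.45, 0], [0, 0, 0.1719]], [[0, -0.525, 0], [0, 0, 0.2005]], [[0, -0.6, 0], [0, 0, 0.2292]]]}}

```text
time: 16.05
position: [0.4862, -0.2038, 0.1487]
eef_rot: [-0.002, 0.643, 0.766, 0.002]
ft_force: [0.7, -0.6, -0.3]
width: 0.598
gripper_force: 0.0
```

Run:
```python
from h import *
go([.498,-.4427,.15],-.1,0)
```

```text
shift [-0.2373 -0.0295 -0.0024] rot [-0.    -0.005  0.273] newz [ 0.  0. -1.]
```

Converted, -0.237 m / 0.8 = -0.2963, -0.18 m / 0.8 = -0.225, 0.273 rad / 6.2832 = 0.0434.

{"api": "step_hand", "payload": {"plan": [[[-0.075, -0.0088, 0], [0, 0, 0.0223]], [[-0.15, -0.0188, 0], [0, 0, 0.0434]], [[-0.225, -0.0275, 0], [0, 0, 0.0434]], [[-0.2963, -0.0369, 0], [0, 0, 0.0434]], [[-0.2963, -0.0369, 0], [0, 0, 0.0434]], [[-0.2963, -0.0369, 0], [0, 0, 0.0434]]]}}

```text
time: 16.8
position: [0.5001, -0.4399, 0.1483]
eef_rot: [-0.002, 0.739, 0.673, 0.002]
ft_force: [-0.1, 0.5, -0.3]
width: 0.6
gripper_force: 0.0
```

Run:
```python
from h import *
go([.498,-.4427,.007],-.1,0)
t=cam.camera("top");b=blobs(t,colour(t,"blue"),(395,225,415,245),5);print([(x,onz("top",*x[1],.014)) for x in b])
cv2.imwrite("pics/t4.png",cv2.resize(t[185:265,180:440],None,fx=3,fy=3,interpolation=2))
```

```text
shift [-0.0038 -0.0018  0.1413] rot [-0.    -0.006  0.006] newz [ 0.  0. -1.]
[]
```

View pics/t4.png

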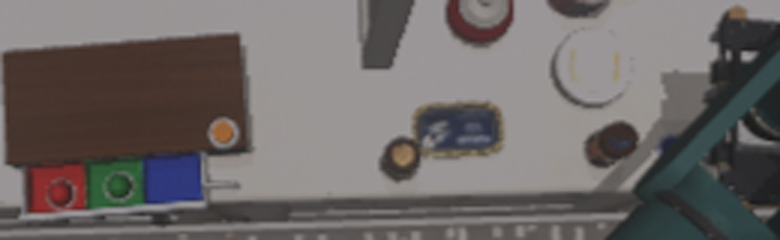

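The red capsule (61,191) and the green one (119,185) both stand in their trays. Blue is next.

Converted, 0.141 m / 0.8 = 0.1763, 0.1 m / 0.8 = 0.125.

{"api": "step_hand", "payload": {"plan": [[[-0.0044, -0.0023, 0.0625], [0, 0, 0]], [[-0.0044, -0.0023, 0.125], [0, 0, 0]], [[-0.0044, -0.0023, 0.1763], [0, 0, 0]], [[-0.0044, -0.0023, 0.1763], [0, 0, 0]], [[-0.0044, -0.0023, 0.1763], [0, 0, 0]]]}}

```text
time: 17.48
position: [0.5004, -0.4439, 0.0124]
eef_rot: [0.002, 0.739, 0.674, 0.002]
ft_force: [-0.4, -0.4, -0.8]
width: 0.596
gripper_force: 0.0
```

{"api": "step_hand", "payload": {"plan": [[[0, 0, 0], [0, 0, 0]], [[0, 0, 0], [0, 0, 0]], [[0, 0, 0], [0, 0, 0]], [[0, 0, 0], [0, 0, 0]]], "aperture": 0, "squeeze": 12}}

```text
time: 17.98
position: [0.4995, -0.4444, 0.011]
eef_rot: [0.001, 0.739, 0.673, 0.002]
ft_force: [-0.2, 0.8, 2.5]
width: 0.285
gripper_force: 12.1
```

{"api": "step_hand", "payload": {"plan": [[[0, 0, -0.0625], [0, 0, 0]], [[0, 0, -0.125], [0, 0, 0]], [[0, 0, -0.1788], [0, 0, 0]], [[0, 0, -0.1788], [0, 0, 0]], [[0, 0, -0.1788], [0, 0, 0]]]}}

```text
time: 18.6
position: [0.4983, -0.4439, 0.1518]
eef_rot: [-0.001, 0.739, 0.673, 0.002]
ft_force: [-0.4, -0.2, -0.3]
width: 0.284
gripper_force: 11.9
```

Run:
```python
from h import *
go(unit(-.0945,-.0478,.15),np.pi/2+YAW,0)
```

```text
shift [ 0.5819 -0.0807  0.0038] rot [ 4.000e-03 -1.000e-03 -1.717e+00] newz [ 0.  0. -1.]
```

Converted, 0.48 m / 0.8 = 0.6, 0.42 m / 0.8 = 0.525, -1.43 rad / 6.2832 = -0.2276.

{"api": "step_hand", "payload": {"plan": [[[0.075, -0.01, 0], [0, 0, -0.0271]], [[0.15, -0.02, 0], [0, 0, -0.0557]], [[0.225, -0.0313, 0], [0, 0, -0.0844]], [[0.3, -0.0413, 0], [0, 0, -0.113]], [[0.375, -0.0513, 0], [0, 0, -0.1416]], [[0.45, -0.0625, 0], [0, 0, -0.1703]], [[0.525, -0.0725, 0], [0, 0, -0.1989]], [[0.6, -0.0825, 0], [0, 0, -0.2276]]]}}

```text
time: 19.6
position: [0.476, 0.0417, 0.1513]
eef_rot: [-0.001, 0.114, 0.993, 0.001]
ft_force: [0.3, 0.0, 0.7]
width: 0.281
gripper_force: 11.9
```

Run:
```python
from h import *
go(unit(-.0945,-.0478,.12),np.pi/2+YAW,0)
```

```text
shift [0.0264 0.0978 0.0315] rot [ 0.002 -0.002 -0.282] newz [ 0.  0. -1.]
```

Converted, 0.097 m / 0.8 = 0.1213, 0.05 m / 0.8 = 0.0625, -0.28 rad / 6.2832 = -0.0446.

{"api": "step_hand", "payload": {"plan": [[[0.0163, 0.0625, 0], [0, 0, -0.0223]], [[0.0325, 0.1213, 0], [0, 0, -0.0446]], [[0.0325, 0.1213, 0.0375], [0, 0, -0.0446]], [[0.0325, 0.1213, 0.0375], [0, 0, -0.0446]], [[0.0325, 0.1213, 0.0375], [0, 0, -0.0446]], [[0.0325, 0.1213, 0.0375], [0, 0, -0.0446]]]}}

```text
time: 20.35
position: [0.4758, 0.1396, 0.125]
eef_rot: [0.002, -0.022, 1.0, 0.001]
ft_force: [-0.3, 0.3, -0.2]
width: 0.289
gripper_force: 11.9
```

Run:
```python
from h import *
go(unit(-.0945,-.0478,.033),np.pi/2+YAW,0)
```

```text
shift [0.0037 0.0033 0.092 ] rot [ 0.002  0.004 -0.009] newz [ 0.  0. -1.]
```

Converted, 0.092 m / 0.8 = 0.115, 0.045 m / 0.8 = 0.0563.

{"api": "step_hand", "payload": {"plan": [[[0.0046, 0.0041, 0.0563], [0, 0, 0]], [[0.0046, 0.0041, 0.115], [0, 0, 0]], [[0.0046, 0.0041, 0.115], [0, 0, 0]], [[0.0046, 0.0041, 0.115], [0, 0, 0]], [[0.0046, 0.0041, 0.115], [0, 0, 0]]]}}

```text
time: 20.98
position: [0.4732, 0.1437, 0.0347]
eef_rot: [0.004, -0.023, 1.0, 0.001]
ft_force: [0.5, 0.2, 0.1]
width: 0.284
gripper_force: 11.9
```

{"api": "step_hand", "payload": {"plan": [[[0, 0, 0], [0, 0, 0]], [[0, 0, 0], [0, 0, 0]], [[0, 0, 0], [0, 0, 0]]], "aperture": 0.5}}

```text
time: 21.35
position: [0.4717, 0.1436, 0.0325]
eef_rot: [0.002, -0.023, 1.0, 0.001]
ft_force: [0.5, 0.2, -0.1]
width: 0.497
gripper_force: 0.0
```

{"api": "step_hand", "payload": {"plan": [[[0, 0, -0.05], [0, 0, 0]], [[0, 0, -0.1125], [0, 0, 0]], [[0, 0, -0.15], [0, 0, 0]], [[0, 0, -0.15], [0, 0, 0]], [[0, 0, -0.15], [0, 0, 0]]]}}

```text
time: 21.98
position: [0.4704, 0.1432, 0.1506]
eef_rot: [0.0, -0.023, 1.0, 0.001]
ft_force: [0.3, 0.0, -0.4]
width: 0.502
gripper_force: 0.0
```

Run:
```python
from h import *
go(unit(-.18,.0195,.12),np.pi/2+YAW,0)
```

```text
shift [0.084  0.0663 0.0306] rot [ 0.002  0.001 -0.007] newz [ 0.  0. -1.]
```

Converted, 0.084 m / 0.8 = 0.105, 0.066 m / 0.8 = 0.0825.

{"api": "step_hand", "payload": {"plan": [[[0.0563, 0.0438, 0], [0, 0, 0]], [[0.105, 0.0825, 0], [0, 0, 0]], [[0.105, 0.0825, 0.0375], [0, 0, 0]], [[0.105, 0.0825, 0.0375], [0, 0, 0]], [[0.105, 0.0825, 0.0375], [0, 0, 0]]], "aperture": 0}}

```text
time: 22.6
position: [0.3842, 0.2051, 0.1215]
eef_rot: [0.001, -0.023, 1.0, 0.001]
ft_force: [-0.9, -0.3, 0.1]
width: 0.018
gripper_force: 0.0
```

Run:
```python
from h import *
go(unit(-.18,.0195,.03),np.pi/2+YAW,0)
t=cam.camera("top");cv2.imwrite("pics/t5.png",cv2.resize(t[185:265,140:300],None,fx=4,fy=4,interpolation=2))
s=cam.camera("side");cv2.imwrite("pics/s5.png",cv2.resize(s[160:320,200:340],None,fx=3,fy=3,interpolation=2))
```

```text
shift [0.0009 0.0004 0.0915] rot [ 0.001  0.001 -0.008] newz [ 0.  0. -1.]
```

View pics/t5.png

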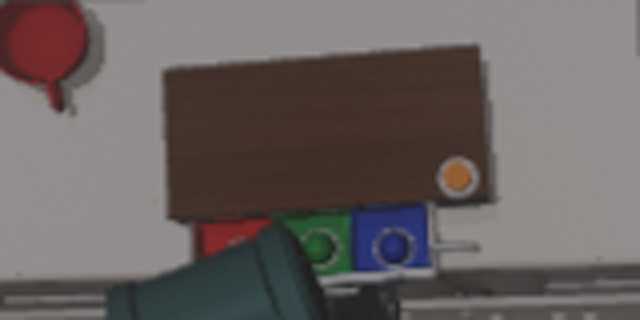

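Green (319,246) and blue (394,247) stand in their trays. The arm hides red, which was seen upright earlier. Now I lower the tool and push the drawer shut.

Converted, 0.0915 m / 0.8 = 0.1144, 0.045 m / 0.8 = 0.0563.

{"api": "step_hand", "payload": {"plan": [[[0, 0, 0.0563], [0, 0, 0]], [[0, 0, 0.1144], [0, 0, 0]], [[0, 0, 0.1144], [0, 0, 0]], [[0, 0, 0.1144], [0, 0, 0]], [[-0.025, 0, 0.1144], [0, 0, 0]], [[-0.0438, 0, 0.1144], [0, 0, 0]], [[-0.0438, 0, 0.1144], [0, 0, 0]]]}}

```text
time: 23.58
position: [0.4217, 0.2076, 0.0324]
eef_rot: [0.003, -0.022, 1.0, 0.002]
ft_force: [0.0, 1.0, -0.0]
width: 0.004
gripper_force: 0.0
```

{"api": "step_hand", "payload": {"plan": [[[-0.0125, 0, 0], [0, 0, 0]], [[-0.025, 0, 0], [0, 0, 0]], [[-0.0375, 0, 0], [0, 0, 0]], [[-0.05, 0, 0], [0, 0, 0]], [[-0.0625, 0, 0], [0, 0, 0]], [[-0.0688, 0, 0], [0, 0, 0]], [[-0.075, 0, 0], [0, 0, 0]], [[-0.075, 0, 0], [0, 0, 0]]]}}

```text
time: 24.58
position: [0.4787, 0.2102, 0.0307]
eef_rot: [0.0, -0.023, 1.0, 0.001]
ft_force: [-5.4, 1.4, 2.3]
width: 0.007
gripper_force: 2.5
```

```bash
python3 -c "
from h import *
print(Rn.from_euler('z',-YAW).apply(probe_bus.read_state()['position']-UC))"
```

```text
[-0.08463731  0.01897436  0.03068867]
```

Converted, -0.014 m / 0.8 = -0.0175, -0.012 m / 0.8 = -0.015.

{"api": "step_hand", "payload": {"plan": [[[-0.005, 0, 0], [0, 0, 0]], [[-0.01, 0, 0], [0, 0, 0]], [[-0.015, 0, 0], [0, 0, 0]], [[-0.0175, 0, 0], [0, 0, 0]], [[-0.0175, 0, 0], [0, 0, 0]]]}}

```text
time: 25.2
position: [0.4891, 0.2105, 0.0307]
eef_rot: [-0.004, -0.023, 1.0, 0.001]
ft_force: [-15.0, 0.5, 9.8]
width: 0.004
gripper_force: 7.4
```

```bash
python3 -c "
from h import *
print(Rn.from_euler('z',-YAW).apply(probe_bus.read_state()['position']-UC))"
```

```text
[-0.07418363  0.01875131  0.03074505]
```

Converted, -0.005 m / 0.8 = -0.0063, -0.003 m / 0.8 = -0.0038.

{"api": "step_hand", "payload": {"plan": [[[-0.0038, 0, 0], [0, 0, 0]], [[-0.0063, 0, 0], [0, 0, 0]], [[-0.0063, 0, 0], [0, 0, 0]]]}}

```text
time: 25.58
position: [0.4888, 0.2104, 0.0308]
eef_rot: [-0.01, -0.023, 1.0, -0.0]
ft_force: [-28.0, -2.3, 19.6]
width: 0.006
gripper_force: 14.3
```

{"api": "step_hand", "payload": {"plan": [[[0.025, 0, 0], [0, 0, 0]], [[0.075, 0, 0], [0, 0, 0]], [[0.125, 0, 0], [0, 0, 0]], [[0.125, 0, -0.0625], [0, 0, 0]], [[0.125, 0, -0.125], [0, 0, 0]], [[0.125, 0, -0.125], [0, 0, 0]], [[0.125, 0, -0.125], [0, 0, 0]], [[0.125, 0, -0.125], [0, 0, 0]]]}}

```text
time: 26.58
position: [0.3978, 0.2056, 0.1289]
eef_rot: [0.0, -0.023, 1.0, 0.0]
ft_force: [0.2, -0.6, 0.1]
width: 0.007
gripper_force: 0.0
```

Run:
```python
from h import *
t=cam.camera("top");s=cam.camera("side")
o=cv2.resize(t[185:265,140:420],None,fx=2.8,fy=2.8,interpolation=2)
q=cv2.resize(s[160:320,200:340],None,fx=2,fy=2,interpolation=2)
c=np.zeros((o.shape[0]+q.shape[0],o.shape[1],3),np.uint8);c[:o.shape[0]]=o;c[o.shape[0]:,:q.shape[1]]=q
cv2.imwrite("pics/t6.png",c)
```

```text
(no output)
```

View pics/t6.png

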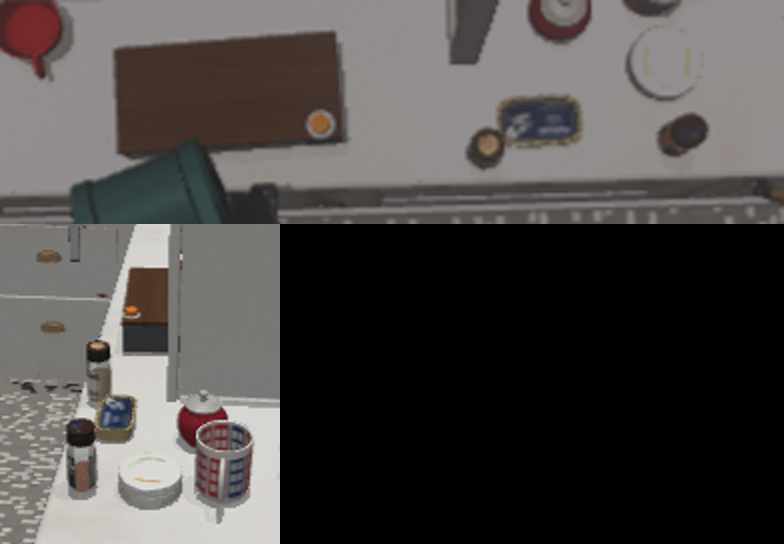

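The drawer is shut: no tray shows in front of the unit, the panel sits flush at crop (120–345, 150), and the button is up. The other items haven't moved.

```bash
python3 -c "
from rig import arm, cam, probe_bus, sign_off
print(sign_off())"
```

```text
the job is handed in; nothing more can be done
None
```

I pressed the button, put each of the three capsules in the tray of its own colour, pushed the drawer shut and handed the job in at about 27 s; the last picture showed the drawer shut and the other things where they stood.

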